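Kick the gel caster's stand down and hold the cassette upright

ROBOT

A 7-joint arm with a two-finger parallel gripper is mounted at the origin on the work surface. World frame = base frame: x ahead of the robot, y to its left, z up, the work surface at z = 0. Lengths are in m, angles in rad, forces in N, time in s.
With the tool pointing down it reaches from about 0.35 to 0.9 m from the base axis. Payload 19.9 kg.
Tool frame: the origin (TCP) lies at the very end of the fingers, on their centre line; the grasp point (between the pads) lies 19 mm behind it; z points along the fingers, y is the line along which they close (so a half turn about z gives the same grasp; the last joint's range is limited). The gripper opens to 94 mm and grips with 3 to 60 N. Pads are 16 mm wide; open, the fingers measure 119 mm over their backs; the gripper's body (75 mm by 177 mm) begins 78 mm behind the grasp point.
Start: joints at [1.304, 0.417, -0.01, 1.614, 0.005, 1.111, -0.053], TCP at [0.14, -0.609, 0.205] pointing down, gripper open.
Joint ranges: [-2.81, 2.81], [-0.39, 2.02], [-1.27, 1.25], [0.06, 2.57], [-1.19, 4.33], [0.19, 2], [-2.82, 2.82]. Speed limits (rad/s): [1.89, 1.89, 2.39, 2.39, 3.01, 3.01, 3.01].

INTERFACE

Orientations are given as a rotation vector (axis times angle).
In Python, from cell import r gives the robot as it stands.
- The arm moves only by the shell command python3 shift.py 'ROWS' [FORCE]. ROWS is a JSON list of rows, 1 to 20 of them, each of 7 numbers: a rotation vector rx, ry, rz in rad, then dx, dy, dz in m, then the opening from 0.0 (shut) to 1.0 (fully open); each row is the pose to reach, as a shift and turn from the pose commanded when the command began, along the tool's axes at that moment; what a row does not reach only later rows make up. A row lasts 1/12 s, in which the tool goes at most 0.0417 m and 0.125 rad, less where a joint would pass 70% of its speed; a pose out of reach is approached as far as the arm can. The fingers move at their own pace and stop on an object; FORCE is the grip in N (left out, the last holds). Time passes only in rows, so rows that do not move let the fingers close. It prints the time, the measured TCP pose, the force, the opening and the grip force at its end. Input that does not fit is refused with a message, and nothing moves.
- r.sense(): the state, without advancing time (a new reading comes with each control period).
- r.camera(name): name is "scene" or "top"; returns a dict with "image" (384x512x3 uint8, blue, green, red), "z_map" (384x512 float32, m along the optical axis (not along the pixel's ray), 0 where there is no reading), "fx", "fy", "cx", "cy" (pixels), "cam_to_world" (4x4, takes a point from camera to world coordinates). Camera axes: x right, y up, looking along -z (the intrinsics and any distortion apply to the point x, -y, -z); pixel columns grow to the right and rows downward; lengths in m; the calibration is good to about 2 mm. A picture is of the moment at which its call begins.
- r.hand_in(): hands the job in; it is judged then, once.
The state is a dict: "clock": time; "qpos": joint angles; "joint_velocities": joint speeds; "effort": joint torques, N m; "tool_pos": TCP position; "orientation": TCP orientation; "ft_force": force on the tool from outside, world axes, zero at the start; "wrist_torque": the same for the moment, N m; "gripper_width": opening from 0.0 (shut) to 1.0 (fully open); "grip_force": force on a finger pad.
Only numpy, scipy, OpenCV 4.12 (cv2) and the standard library are available. Lean on these libraries where they do the work, as an engineer would, in place of code of your own. Each camera call takes 0.05 s, during which the arm holds its last target. There are 200 camera calls.

TASK

The slab-gel cassette is leaning back on its rest at the pouring angle. Leave it leaning there while you flip the caster's kickstand down past centre until it snaps fully out; then bring the cassette up gently until it stands upright with the kickstand's foot down at the bench, and finish while still holding it steady there with the gripper, because it tips back when let go. Do not disturb the other things on the bench.

Things in the scene. Friction and masses are not known exactly. Their poses are not given: they have to be found in the camera images.
- caster: the gel caster's grey steel base, 185 x 300 x 14 mm, fixed. Origin on the bench under the middle of the hinge axis, which is 35 mm up; x points back to the rest (the way the cassette leans), y along the hinge, z up. Plate from 40 mm in front of the hinge (-x) to 145 mm behind it
- rest: dark steel bracket on the base behind the cassette; the cassette leans back on its 12 mm round cross bar, 110 mm above the bench, 82 to 87 mm behind the hinge. Origin on the base plate under the bar
- cassette: the hinged frame, 270 mm wide: two 20 mm square aluminium posts (y +-125 mm), two glass plates with red clamps, yellow comb (top at z 208 mm), steel bar on top. Origin mid hinge axis, 35 mm over the bench; z up the posts, x backwards (plates' front face at +16 mm). Starts leaning back 0.50 to 0.56 rad; upright when z is vertical. 1.1 kg, heavy to the back: let go, it always tips back on the rest
- grip_bar (a point): middle of the round steel grip bar, 16 mm thick, free for 220 mm along the cassette's y, at x +20, z +245 mm of the cassette; 37 mm clear below it down to the comb. It can be pinched or hooked and turns between the fingers. About 4 N at the bar starts the cassette up, 1 N holds it upright
- kickstand (a joint): kickstand angle (rad): 0 stowed, leg along the front of the cassette towards its middle (its -y, 10 degrees above level); grows as the leg swings down about the cassette's +x; 1.75 at the stop, pointing to its -z. Spring dead centre at 0.80: short of it the leg snaps back to 0, past it on to the stop. Takes up to 0.25 N m about the hub (3 N at the foot)
- kick_hub (a point): the kickstand's pivot on the front of the cassette's left (+y) post: at x -10, y +125, z +75 mm of the cassette
- kick_foot (a point): centre of the foot's round end (black rubber, 16 mm thick). The leg is a 12 mm steel rod, nearly straight from the hub to here: foot at x -72, y 125 + 101 sin(q - 1.75), z 75 - 101 cos(q - 1.75) mm of the cassette, q the kickstand angle. Stand down and cassette upright, this point is 9 mm up, the foot 1 mm off the bench; it lands, and stops the cassette, 0.014 rad past upright
- gel_tray: yellow gel casting tray on the blue mat to the left, 144 x 170 x 53 mm, origin under its middle; leave it alone
- tip_box: blue pipette tip box on the right, 85 x 120 x 62 mm, origin under its middle; leave it alone
- tube_rack: orange rack of small capped tubes on the right, 75 x 150 x 57 mm, origin under its middle; leave it alone
- buffer_bottle: clear bottle with blue cap at the back right, 72 mm wide, 165 mm high, origin under its middle; leave it alone
- beaker: glass beaker on the blue mat to the left, 80 mm wide, 95 mm high, origin under its middle; leave it alone
- pipette: white micropipette lying at the left, 270 mm long, 30 mm high, origin on the bench near the middle of its length; leave it alone

How it is judged:
By the outcome, as a careful person would: the job done as asked, in the order asked, and still so for the second after the job is handed in, while the arm keeps its last pose, push and grip.
It also fails if it takes over 48 s, if anything falls off the work surface, if the arm or the gripper's body presses on something with over 40 N, if the wrist force passes 120 N, or if a joint passes its speed limit or range.

## Working session

There is one attempt and no reset: what is moved stays moved. The work goes in short steps, Python scripts to look and compute and a shell command to move; the robot and the scene stay as the last step left them, time stands still between calls to the robot, and variables do not carry over. Pictures are saved under pics/ and viewed, at most 13 in all, crops included, and the job is handed in when it is done.

```bash
ls; mkdir -p pics
python3 - <<'E'
from cell import r
import cv2,numpy as np
s=r.sense();print(s)
for n in("scene","top"):
    c=r.camera(n);cv2.imwrite(f"pics/{n}0.png",c["image"]);np.savez(f"pics/{n}0.npz",**c)
    print(n,c["fx"],c["fy"],c["cx"],c["cy"],c["cam_to_world"].round(3).tolist(),[k for k in c])
E
```

```text
cell.py
pics
shift.py
{'clock': 0.0, 'qpos': array([ 1.30351135,  0.41795398, -0.01025655,  1.61420571,  0.00469581,
        1.1106976 , -0.05300068]), 'joint_velocities': array([ 0.00111278,  0.00055175,  0.00033678,  0.00056019,  0.00144615,
       -0.00037196, -0.000254  ]), 'effort': array([-8.54427090e-04, -8.51271129e+01,  6.38213474e-01, -4.25991297e+01,
       -4.88019618e-02,  1.87584583e-02,  8.75055548e-05]), 'tool_pos': array([ 0.13979175, -0.60876134,  0.20482473]), 'orientation': array([-3.12039189e+00, -3.53715110e-01,  3.86599798e-04]), 'ft_force': array([ 0.38117841, -0.20221692,  0.15698907]), 'wrist_torque': array([0.051309  , 0.01627026, 0.01866673]), 'grip_force': 0.0, 'gripper_width': 1.001670765905931}
scene 393.9112828356246 393.9112828356246 264.54218098639484 195.8597916479205 [[-0.415, -0.564, 0.714, 1.428], [0.91, -0.276, 0.311, 0.415], [0.021, 0.779, 0.627, 0.98], [0.0, 0.0, 0.0, 1.0]] ['image', 'z_map', 'fx', 'fy', 'cx', 'cy', 'cam_to_world']
top 397.5695595375471 397.5695595375471 259.01971442714813 193.62424983708217 [[0.023, 0.996, -0.085, 0.39], [-1.0, 0.024, 0.016, 0.029], [0.018, 0.085, 0.996, 1.452], [0.0, 0.0, 0.0, 1.0]] ['image', 'z_map', 'fx', 'fy', 'cx', 'cy', 'cam_to_world']
```

View pics/scene0.png

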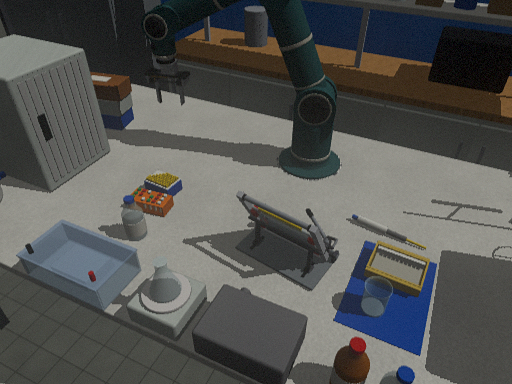

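View pics/top0.png

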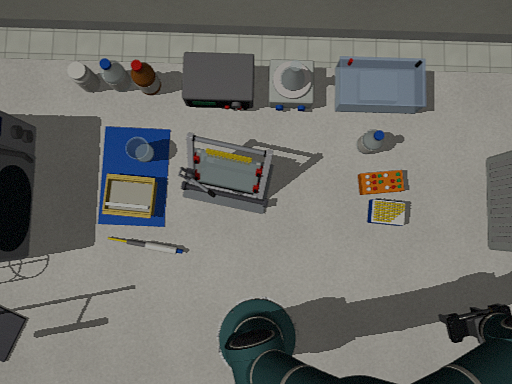

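The scene view shows the caster at about (290,240), with its leg near (318,232). In the top view the cassette spans (185..270, 135..205), leaning away from the robot, with the leg at about (195,182). I'll zoom in on both.

```bash
python3 - <<'E'
import cv2,numpy as np
a=cv2.imread("pics/scene0.png")[180:285,225:350];b=cv2.imread("pics/top0.png")[125:220,170:285]
a=cv2.resize(a,None,fx=4,fy=4,interpolation=2)[:,:400*2];b=cv2.resize(b,None,fx=5,fy=5,interpolation=2)
cv2.imwrite("pics/za.png",cv2.resize(a,None,fx=1.4,fy=1.4));cv2.imwrite("pics/zb.png",b)
E
cat > h.py <<'E'
import numpy as np
def pts(c):
    z=c["z_map"];v,u=np.mgrid[:z.shape[0],:z.shape[1]]
    P=np.stack([(u-c["cx"])/c["fx"]*z,-(v-c["cy"])/c["fy"]*z,-z,np.ones_like(z)],-1)
    return (P@np.array(c["cam_to_world"]).T)[...,:3]
def ray(c,u,v):
    T=np.array(c["cam_to_world"]);d=T[:3,:3]@np.array([(u-c["cx"])/c["fx"],-(v-c["cy"])/c["fy"],-1]);return T[:3,3],d
def tri(c1,p1,c2,p2):
    o1,d1=ray(c1,*p1);o2,d2=ray(c2,*p2)
    s=np.linalg.lstsq(np.stack([d1,-d2],1),o2-o1,rcond=None)[0]
    a,b=o1+s[0]*d1,o2+s[1]*d2
    return (a+b)/2,np.linalg.norm(a-b)
def proj(c,P):
    T=np.array(c["cam_to_world"]);q=(np.asarray(P)-T[:3,3])@T[:3,:3]
    return np.stack([c["cx"]-c["fx"]*q[...,0]/q[...,2],c["cy"]+c["fy"]*q[...,1]/q[...,2]],-1)
E
```

```text
(no output)
```

View pics/za.png

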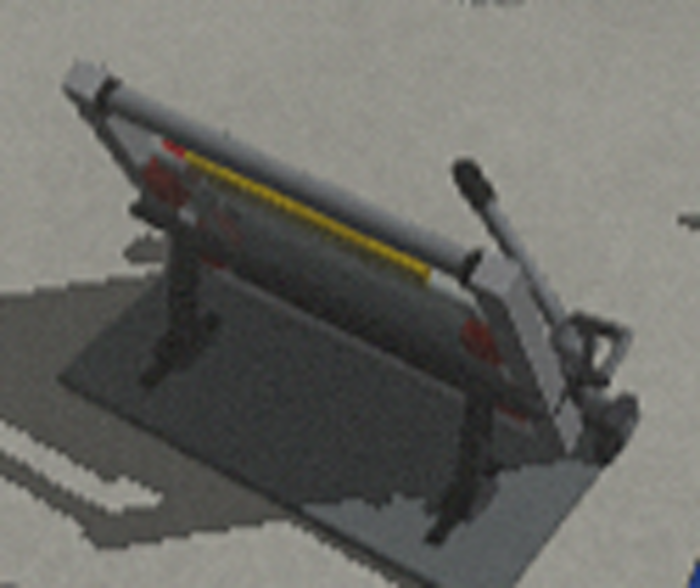

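View pics/zb.png

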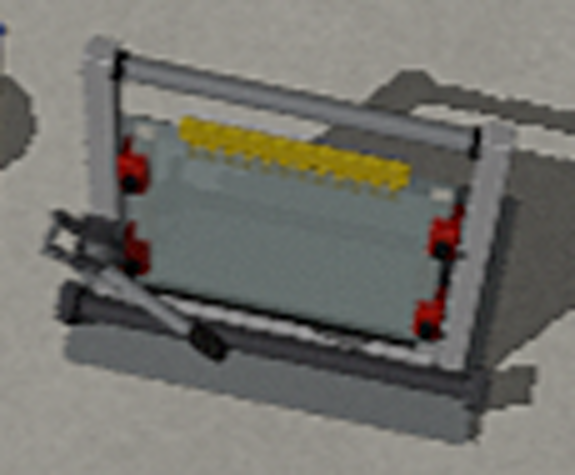

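The crops show the bar collars, which in crop pixels are (472,265) and (105,92) in scene and (120,66) and (475,138) in top. The black foot is at (472,182) in scene and (210,342) in top. I'll fit the pose from these points.

```bash
cat >> h.py <<'E'
def cas(p,P):  # cassette pt (m) -> world ; p=X,Y,yaw,lean
    X,Y,w,a=p;P=np.asarray(P);x,y,z=P[...,0],P[...,1],P[...,2]
    cx=x*np.cos(a)+z*np.sin(a);cz=-x*np.sin(a)+z*np.cos(a)+.035
    return np.stack([X+cx*np.cos(w)-y*np.sin(w),Y+cx*np.sin(w)+y*np.cos(w),cz],-1)
def foot(q): return np.array([-.072,.125+.101*np.sin(q-1.75),.075-.101*np.cos(q-1.75)])
E
python3 - <<'E'
from h import *
from scipy.optimize import least_squares
S=dict(np.load("pics/scene0.npz"));T=dict(np.load("pics/top0.npz"))
fs=lambda u,v:np.array([(u+.5)/5.6-.5+225,(v+.5)/5.6-.5+180]);ft=lambda u,v:np.array([(u+.5)/5-.5+170,(v+.5)/5-.5+125])
so=[fs(472,265),fs(105,92),fs(472,182)];to=[ft(120,66),ft(475,138),ft(210,342)]
for a,b in zip(so,to):print(tri(S,a,T,b))
def res(p):
    P=cas(p[:4],[[.02,p[4],.245],[.02,-p[4],.245],foot(0)])
    return np.r_[(proj(S,P)-so).ravel(),(proj(T,P)-to).ravel()]
s=least_squares(res,[.5,.1,-.2,.53,.115]);p=s.x
print(p,s.fun.round(1))
L=p[:4]
for n,P in dict(hub=[-.01,.125,.075],foot0=foot(0),foot8=foot(.8),foot12=foot(1.2),foot175=foot(1.75),bar=[.02,0,.245]).items():print(n,cas(L,P).round(4))
U=np.r_[L[:3],0];print('upright bar',cas(U,[.02,0,.245]),cas(U,foot(1.75)))
C=pts(T);D=pts(S)
for n,c,A in(("T",T,C),("S",S,D)):
    for P in ([.02,.0,.245],[.02,.08,.245],[.02,-.08,.245]):
        W=cas(L,P);u,v=proj(c,W).round().astype(int);print(n,W.round(3),A[v-1:v+2,u].round(3).tolist())
np.save("pose.npy",L)
E
```

```text
(array([0.66032898, 0.21465067, 0.24484366]), np.float64(0.0007259784388994715))
(array([ 0.62103721, -0.00481303,  0.24655637]), np.float64(0.0009929319526347951))
(array([0.49867485, 0.16478606, 0.15201538]), np.float64(0.002268095503509762))
[ 0.51541971  0.13157369 -0.19974934  0.46461453  0.1118369 ] [ 0.3  0.6  1.   0.  -1.4 -0.  -0.3 -0.8 -0.4  0.9  0.8  0.3]
hub [0.5644 0.2492 0.1065]
foot0 [0.4983 0.1612 0.1504]
foot8 [0.468  0.1849 0.0818]
foot12 [0.4618 0.2161 0.0573]
foot175 [0.4657 0.2692 0.044 ]
bar [0.6405 0.1062 0.2451]
upright bar [0.53502204 0.12760522 0.28      ] [0.4696543  0.26837474 0.009     ]
T [0.641 0.106 0.245] [[0.643, 0.105, 0.25], [0.64, 0.105, 0.247], [0.637, 0.105, 0.246]]
T [0.656 0.185 0.245] [[0.659, 0.185, 0.251], [0.656, 0.185, 0.25], [0.653, 0.186, 0.248]]
T [0.625 0.028 0.245] [[0.627, 0.028, 0.246], [0.623, 0.028, 0.248], [0.62, 0.028, 0.25]]
S [0.641 0.106 0.245] [[0.639, 0.104, 0.247], [0.642, 0.106, 0.247], [0.646, 0.108, 0.246]]
S [0.656 0.185 0.245] [[0.658, 0.184, 0.249], [0.659, 0.185, 0.246], [0.661, 0.186, 0.245]]
S [0.625 0.028 0.245] [[0.624, 0.028, 0.25], [0.628, 0.03, 0.249], [0.63, 0.031, 0.247]]
```

Run:
```python
from h import *
from scipy.optimize import least_squares
import cv2
L=np.load("pose.npy")
T=dict(np.load("pics/top0.npz"));C=pts(T);D=pts(dict(np.load("pics/scene0.npz")))
# glass plane from top view crop rect (150..400,190..300)
for nm,(u0,u1,v0,v1) in dict(glass=(150,400,205,270),comb=(190,400,130,175)).items():
    poly=np.array([[u0,v0],[u1,v0+(u1-u0)*.2],[u1,v1+(u1-u0)*.2],[u0,v1]])/5+[170,125]
    m=np.zeros(C.shape[:2],np.uint8);cv2.fillPoly(m,[poly.astype(np.int32)],1)
    Q=C[m>0];c=np.median(Q,0);U,s,V=np.linalg.svd(Q-c,full_matrices=False);k=np.abs((Q-c)@V[2])<.006
    Q=Q[k];c=Q.mean(0);U,s,V=np.linalg.svd(Q-c,full_matrices=False);n=V[2]*np.sign(V[2][2])
    print(nm,k.mean(),c.round(4),n.round(3),'lean',np.arcsin(np.hypot(n[0],n[1])) ,np.arccos(n[2])-0,'yaw',np.arctan2(-n[1],-n[0]),np.std((Q-c)@n))
# base plate: points z 0.009-0.019 in neighbourhood, both views
w=L[2];e=np.array([np.cos(w),np.sin(w)]);f=np.array([-e[1],e[0]])
for n,A in(("T",C),("S",D)):
    P=A.reshape(-1,3);d=P[:,:2]-L[:2];x=d@e;y=d@f
    k=(np.abs(P[:,2]-.014)<.005)&(np.abs(x)<.25)&(np.abs(y)<.25)
    print(n,k.sum(),np.percentile(x[k],[.5,2,98,99.5]).round(4),np.percentile(y[k],[.5,2,98,99.5]).round(4),np.median(P[k,2]))
    k=(P[:,2]>.225)&(P[:,2]<.27)&(np.abs(x-.13)<.04)&(np.abs(y)<.1)
    print(' bar',k.sum(),x[k].min(),x[k].max(),np.median(x[k]),np.percentile(P[k,2],[50,90,98]), np.polyfit(y[k],x[k],1))
```

```text
glass 0.2605042016806723 [0.5584 0.1261 0.0936] [-0.895  0.17   0.412] lean 1.1457101618779957 1.1457101618779952 yaw -0.18807807142757824 0.00147324410510793
comb 0.9906976744186047 [0.606  0.1081 0.1833] [-0.848  0.163  0.504] lean 1.0421678786247444 1.0421678786247446 yaw -0.19038939173746042 0.0019965993065956898
T 918 [-0.2411 -0.2318  0.1343  0.2184] [-0.1919 -0.1519  0.2428  0.2484] 0.013652769414556176
 bar 341 0.11797099967408942 0.13717669063995058 0.12680855029310156 [0.2462861  0.24990155 0.25241093] [-0.0122178  0.1271935]
S 2447 [-0.2382 -0.2311  0.1345  0.1364] [-0.1495 -0.1434  0.2105  0.2468] 0.015429304377802988
 bar 362 0.11923611464941282 0.13603490829924997 0.13020922104547353 [0.24664898 0.25011331 0.25132427] [-0.00900772  0.12954739]
```

```bash
cat >> h.py <<'E'
from scipy.spatial.transform import Rotation as Ro
def rows(r,W):  # world waypoints -> tool-axis shifts from the present pose
    s=r.sense();R=Ro.from_rotvec(s["orientation"])
    return R.inv().apply(np.asarray(W)-s["tool_pos"])
def yawturn(r,az): # turn about tool z putting tool y at azimuth az
    R=Ro.from_rotvec(r.sense()["orientation"]).as_matrix();return -(az-np.arctan2(R[1,1],R[0,1]))
p0=np.array([.506,.132,-.19,.51]);HUB=np.array([-.01,.125,.075])
def rod(q,f=.85,off=.0):
    d=np.array([0,np.cos(q-1.75),np.sin(q-1.75)]) # direction of motion
    return HUB+f*(foot(q)-HUB)-off*d
E
python3 - <<'E'
from cell import r
from h import *
print(cas(p0,foot(0)),cas(p0,[.02,0,.245]),cas(p0,foot(1.75)))
W=[cas(p0,rod(0,off=.006))+[0,0,.05]]+[cas(p0,rod(q,off=.006)) for q in(0,.2,.4,.6,.8,1.0,1.1)]
W=np.array(W);print(W.round(3));print(rows(r,W).round(3),yawturn(r,-.79))
E
```

```text
[0.49371612 0.16044931 0.15131649] [0.64059185 0.10611532 0.23905886] [0.45543637 0.26901508 0.0474574 ]
[[0.506 0.174 0.2  ]
 [0.506 0.174 0.15 ]
 [0.498 0.173 0.135]
 [0.49  0.176 0.12 ]
 [0.482 0.182 0.105]
 [0.476 0.19  0.092]
 [0.472 0.202 0.08 ]
 [0.47  0.208 0.075]]
[[ 0.532 -0.681  0.006]
 [ 0.532 -0.681  0.056]
 [ 0.524 -0.682  0.071]
 [ 0.516 -0.686  0.086]
 [ 0.511 -0.694  0.1  ]
 [ 0.507 -0.703  0.114]
 [ 0.505 -0.716  0.126]
 [ 0.505 -0.722  0.131]] -0.5550106961649945
```

```bash
python3 shift.py '[[0,0,-0.56,0.25,-0.32,-0.03,0],[0,0,-0.56,0.25,-0.32,-0.03,0],[0,0,-0.56,0.25,-0.32,-0.03,0],[0,0,-0.56,0.25,-0.32,-0.03,0],[0,0,-0.56,0.25,-0.32,-0.03,0],[0,0,-0.56,0.25,-0.32,-0.03,0],[0,0,-0.56,0.25,-0.32,-0.03,0],[0,0,-0.56,0.25,-0.32,-0.03,0],[0,0,-0.56,0.25,-0.32,-0.03,0],[0,0,-0.56,0.25,-0.32,-0.03,0],[0,0,-0.56,0.532,-0.681,-0.03,0],[0,0,-0.56,0.532,-0.681,-0.03,0],[0,0,-0.56,0.532,-0.681,-0.03,0],[0,0,-0.56,0.532,-0.681,-0.03,0],[0,0,-0.56,0.532,-0.681,-0.03,0],[0,0,-0.56,0.532,-0.681,-0.03,0],[0,0,-0.56,0.532,-0.681,-0.03,0],[0,0,-0.56,0.532,-0.681,-0.03,0],[0,0,-0.56,0.532,-0.681,-0.03,0],[0,0,-0.56,0.532,-0.681,-0.03,0]]' 20
python3 - <<'E'
from cell import r
from h import *
W=[cas(p0,rod(0,off=.006))+[0,0,.04]]+[cas(p0,rod(q,off=.006)) for q in(0,.2,.4,.6,.8,1.0,1.1)]
print(rows(r,W).round(3),yawturn(r,-.79),r.sense()["joint_velocities"].round(2))
E
```

```text
clock: 1.77
tool_pos: [0.4889, 0.1379, 0.2354]
orientation: [2.903, 1.201, 0.0]
ft_force: [0.3, -1.5, 0.7]
gripper_width: 0.003
grip_force: 0.0
[[ 0.038 -0.013  0.046]
 [ 0.038 -0.013  0.086]
 [ 0.031 -0.019  0.101]
 [ 0.027 -0.026  0.116]
 [ 0.026 -0.035  0.13 ]
 [ 0.028 -0.046  0.144]
 [ 0.033 -0.057  0.156]
 [ 0.037 -0.063  0.161]] 0.004032511871787436 [-1.    0.78 -0.1  -0.71  0.63  0.23 -1.26]
```

```bash
python3 shift.py '[[0,0,0,0,0,0,0],[0,0,0,0,0,0,0],[0,0,0,0,0,0,0]]'
python3 - <<'E'
from cell import r
from h import *
W=[cas(p0,rod(0,off=.006))+[0,0,.03]]+[cas(p0,rod(q,off=.006)) for q in(0,.2,.4,.6,.8,1.0,1.1)]
print(rows(r,W).round(3),yawturn(r,-.79),r.sense()["joint_velocities"].round(2))
c=r.camera("top");s=r.camera("scene");import cv2
a=cv2.resize(c["image"][125:220,170:285],None,fx=4,fy=4,interpolation=2)
b=cv2.resize(s["image"][170:265,225:340],None,fx=3,fy=4,interpolation=2)
b=cv2.resize(s["image"][170:265,245:330],(340,380),interpolation=2)
cv2.imwrite("pics/h1.png",np.hstack([a,b]))
E
```

```text
clock: 2.02
tool_pos: [0.488, 0.1359, 0.235]
orientation: [-2.902, -1.203, 0.002]
ft_force: [-0.1, 0.3, 0.3]
gripper_width: 0.003
grip_force: 0.0
[[ 0.04  -0.014  0.055]
 [ 0.04  -0.014  0.085]
 [ 0.033 -0.02   0.1  ]
 [ 0.029 -0.027  0.115]
 [ 0.028 -0.036  0.13 ]
 [ 0.03  -0.047  0.143]
 [ 0.035 -0.058  0.155]
 [ 0.039 -0.064  0.16 ]] 0.005377180273471893 [ 0.03 -0.02  0.01  0.01 -0.    0.    0.  ]
```

View pics/h1.png

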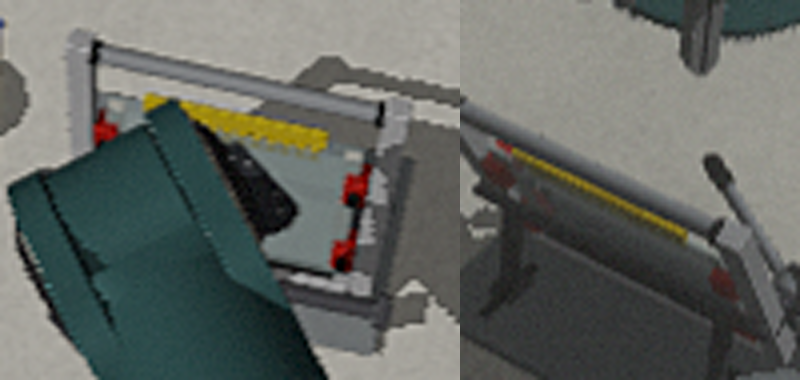

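The right panel shows the closed fingertips at about (697,70), above and slightly short of the black foot at (715,165). The cassette is still leaning. Next I descend to contact.

```bash
python3 shift.py '[[0,0,0,0.04,-0.014,0.03,0],[0,0,0,0.04,-0.014,0.055,0],[0,0,0,0.04,-0.014,0.065,0],[0,0,0,0.04,-0.014,0.075,0],[0,0,0,0.04,-0.014,0.08,0],[0,0,0,0.038,-0.016,0.085,0],[0,0,0,0.037,-0.017,0.09,0],[0,0,0,0.037,-0.017,0.09,0]]'
python3 - <<'E'
from cell import r
from h import *
W=[cas(p0,rod(q,off=.006)) for q in(0,.1,.2,.4,.6,.8,1.0,1.1)]
print(rows(r,W).round(3))
c=r.camera("scene");import cv2
cv2.imwrite("pics/h2.png",cv2.resize(c["image"][170:265,235:350],None,fx=5,fy=5,interpolation=2))
E
```

```text
clock: 2.78
tool_pos: [0.5023, 0.1738, 0.1455]
orientation: [2.902, 1.202, 0.0]
ft_force: [0.3, -0.8, 0.7]
gripper_width: 0.007
grip_force: 0.8
[[ 0.003  0.002 -0.004]
 [-0.001 -0.     0.003]
 [-0.004 -0.003  0.011]
 [-0.008 -0.01   0.026]
 [-0.009 -0.02   0.04 ]
 [-0.007 -0.03   0.054]
 [-0.002 -0.041  0.066]
 [ 0.002 -0.047  0.071]]
```

View pics/h2.png

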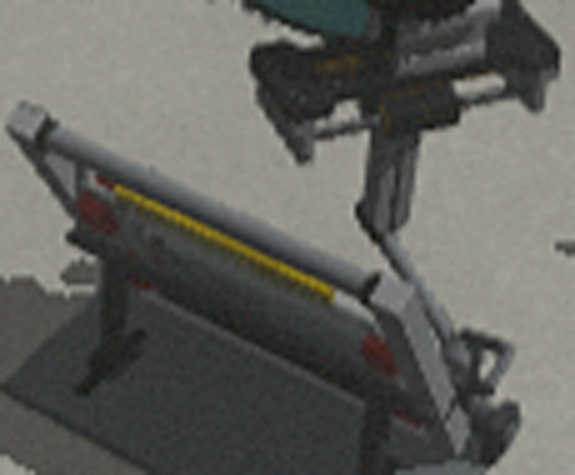

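The fingertips are at about (380,215), sitting right on the leg by the foot, so I push along the arc.

```bash
python3 shift.py '[[0,0,0,-0.002,-0.002,0.007,0],[0,0,0,-0.004,-0.003,0.013,0],[0,0,0,-0.006,-0.006,0.02,0],[0,0,0,-0.008,-0.01,0.027,0],[0,0,0,-0.008,-0.015,0.034,0],[0,0,0,-0.008,-0.02,0.041,0],[0,0,0,-0.007,-0.025,0.048,0],[0,0,0,-0.006,-0.03,0.055,0],[0,0,0,-0.004,-0.036,0.062,0],[0,0,0,-0.002,-0.041,0.068,0],[0,0,0,0.002,-0.047,0.073,0],[0,0,0,0.002,-0.047,0.073,0],[0,0,0,0.002,-0.047,0.073,0]]'
python3 - <<'E'
from cell import r
from h import *
W=[cas(p0,rod(q,off=.006)) for q in(1.1,1.4)]
print(rows(r,W).round(3))
c=r.camera("scene");import cv2
cv2.imwrite("pics/h3.png",cv2.resize(c["image"][180:275,235:350],None,fx=5,fy=5,interpolation=2))
E
```

```text
clock: 3.92
tool_pos: [0.4705, 0.2096, 0.0723]
orientation: [-2.901, -1.204, 0.001]
ft_force: [0.6, 0.1, -1.2]
gripper_width: 0.005
grip_force: 0.0
[[-0.001  0.001 -0.002]
 [ 0.013 -0.017  0.01 ]]
```

View pics/h3.png

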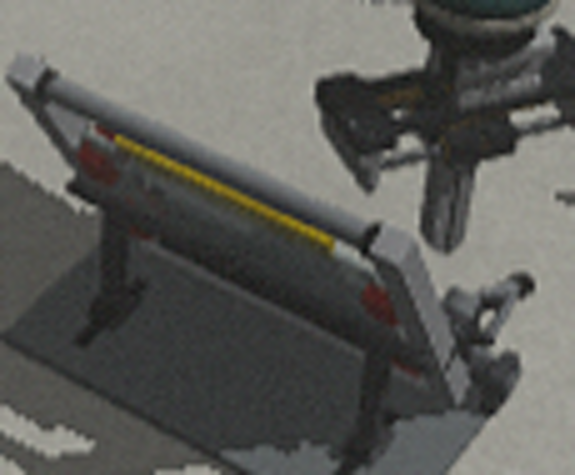

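The fingers are at about (445,240), clear and low. The leg has left its stowed place and is now hidden behind the post near (500,300). I retreat upward and look from above.

```bash
python3 shift.py '[[0,0,0,0,0,-0.04,0],[0,0,0,0,0,-0.08,0.3],[0,0,0.3,-0.04,0.04,-0.16,0.5],[0,0,0.3,-0.08,0.12,-0.26,0.5],[0,0,0.3,-0.08,0.2,-0.26,0.5],[0,0,0.3,-0.08,0.2,-0.26,0.5],[0,0,0.3,-0.08,0.2,-0.26,0.5],[0,0,0.3,-0.08,0.2,-0.26,0.5],[0,0,0.3,-0.08,0.2,-0.26,0.5],[0,0,0.3,-0.08,0.2,-0.26,0.5],[0,0,0.3,-0.08,0.2,-0.26,0.5],[0,0,0.3,-0.08,0.2,-0.26,0.5]]'
python3 - <<'E'
from cell import r
from h import *
import cv2
c=r.camera("top");d=r.camera("scene")
print(proj(c,cas(p0,[foot(0),foot(1.75),HUB])),proj(d,cas(p0,[foot(0),foot(1.75),HUB])))
a=cv2.resize(c["image"][125:220,165:265],None,fx=4,fy=4,interpolation=2);b=cv2.resize(d["image"][180:275,235:335],None,fx=4,fy=4,interpolation=2)
cv2.imwrite("pics/h4.png",np.hstack([a,b]))
E
```

```text
clock: 4.97
tool_pos: [0.5552, 0.0115, 0.3322]
orientation: [-3.049, -0.756, 0.0]
ft_force: [-0.6, -0.3, -0.7]
gripper_width: 0.498
grip_force: 0.0
[[212.56269929 194.65687611]
 [184.25497817 207.14236408]
 [188.2963749  176.59640249]] [[307.74200249 210.93775101]
 [339.26177271 236.80035379]
 [326.62221104 242.43101769]]
```

View pics/h4.png

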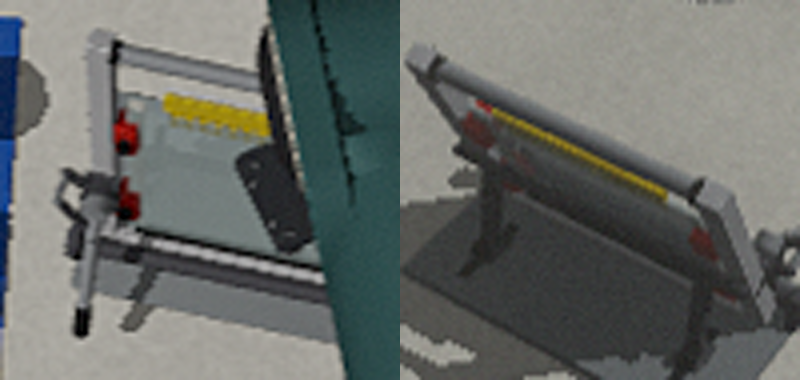

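The leg now points straight down. Its foot is at top-view pixel (185,206) against (184,207) predicted for q=1.75, so it is snapped fully out with the cassette still leaning. Next is the bar.

Run:
```python
from cell import r
from h import *
b=cas(p0,[.02,0,.245]);print(b,rows(r,[b+[0,0,.06],b-[0,0,.013]]).round(3),yawturn(r,-.19))
```

```text
[0.64059185 0.10611532 0.23905886] [[ 0.12  -0.043  0.033]
 [ 0.12  -0.043  0.106]] -0.893460298429974
```

```bash
python3 shift.py '[[0,0,-0.12,0.04,-0.014,0,0.6],[0,0,-0.24,0.08,-0.028,0,0.6],[0,0,-0.36,0.12,-0.043,0.02,0.6],[0,0,-0.48,0.12,-0.043,0.033,0.6],[0,0,-0.6,0.12,-0.043,0.033,0.6],[0,0,-0.72,0.12,-0.043,0.033,0.6],[0,0,-0.84,0.12,-0.043,0.033,0.6],[0,0,-0.893,0.12,-0.043,0.033,0.6],[0,0,-0.893,0.12,-0.043,0.033,0.6],[0,0,-0.893,0.12,-0.043,0.033,0.6],[0,0,-0.893,0.12,-0.043,0.033,0.6]]'
python3 - <<'E'
from cell import r
from h import *
import cv2
b=cas(p0,[.02,0,.245]);print(b,rows(r,[b-[0,0,.013]]).round(3),yawturn(r,-.19),r.sense()["qpos"].round(2))
d=r.camera("scene");D=pts(d)
cv2.imwrite("pics/h5.png",cv2.resize(d["image"][150:260,225:345],None,fx=5,fy=5,interpolation=2))
print(proj(d,[r.sense()["tool_pos"],b]))
E
```

```text
clock: 5.98
tool_pos: [0.6414, 0.1055, 0.2993]
orientation: [-2.426, -1.996, 0.0]
ft_force: [-0.2, 0.3, 0.3]
gripper_width: 0.599
grip_force: 0.0
[0.64059185 0.10611532 0.23905886] [[ 0.    -0.001  0.073]] -0.0036481367446897783 [ 0.37  0.53 -0.88  1.4   0.41  1.39 -0.7 ]
[[275.65250179 196.30965892]
 [275.1730726  212.67880023]]
```

View pics/h5.png

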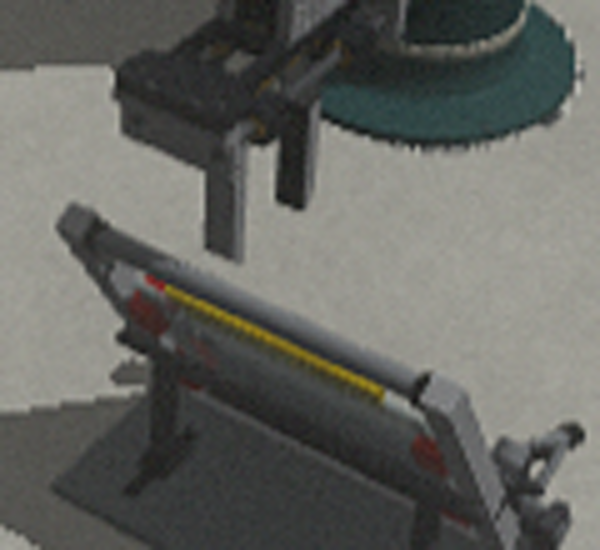

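The fingers at (225,255) and (293,205) straddle the bar, which passes through (250,310), matching the prediction. I descend and pinch.

```bash
python3 shift.py '[[0,0,0,0,0,0.02,0.6],[0,0,0,0,-0.001,0.04,0.6],[0,0,0,0,-0.001,0.055,0.6],[0,0,0,0,-0.001,0.065,0.6],[0,0,0,0,-0.001,0.072,0.6],[0,0,0,0,-0.001,0.072,0.6],[0,0,0,0,-0.001,0.072,0.6]]'; python3 shift.py '[[0,0,0,0,0,0,0.3],[0,0,0,0,0,0,0.1],[0,0,0,0,0,0,0.1],[0,0,0,0,0,0,0.1],[0,0,0,0,0,0,0.1]]' 12;python3 shift.py '[[0,0,0,0,0,0,0.1],[0,0,0,0,0,0,0.1]]'
```

```text
clock: 6.62
tool_pos: [0.6409, 0.1054, 0.2279]
orientation: [-2.424, -1.998, -0.001]
ft_force: [0.2, 0.8, 0.3]
gripper_width: 0.599
grip_force: 0.0
clock: 7.03
tool_pos: [0.6408, 0.1053, 0.2277]
orientation: [2.424, 1.998, 0.0]
ft_force: [-0.5, -0.3, 0.6]
gripper_width: 0.284
grip_force: 0.0
clock: 7.2
tool_pos: [0.6404, 0.1054, 0.2274]
orientation: [-2.424, -1.998, 0.001]
ft_force: [-2.9, -0.6, 3.7]
gripper_width: 0.169
grip_force: 12.0
```

```bash
python3 shift.py '[[0,0,0,0,-0.002,-0.001,0.1],[0,0,0,0,-0.005,-0.003,0.1],[0,0,0,0,-0.009,-0.0055,0.1],[0,0,0,0,-0.0125,-0.0079,0.1],[0,0,0,0,-0.016,-0.01,0.1],[0,0,0,0,-0.0197,-0.012,0.1],[0,0,0,0,-0.0233,-0.0139,0.1],[0,0,0,0,-0.027,-0.0157,0.1],[0,0,0,0,-0.0306,-0.0175,0.1],[0,0,0,0,-0.0343,-0.0192,0.1],[0,0,0,0,-0.038,-0.0209,0.1],[0,0,0,0,-0.0418,-0.0226,0.1],[0,0,0,0,-0.0456,-0.0242,0.1]]'; python3 shift.py '[[0,0,0,0,0,0,0.1]]'
```

```text
clock: 8.28
tool_pos: [0.5961, 0.1139, 0.2524]
orientation: [2.424, 1.997, 0.001]
ft_force: [4.2, -1.7, 2.9]
gripper_width: 0.164
grip_force: 12.0
clock: 8.37
tool_pos: [0.5957, 0.1139, 0.2525]
orientation: [2.423, 1.998, 0.001]
ft_force: [5.5, -2.0, 4.3]
gripper_width: 0.165
grip_force: 12.0
```

```bash
python3 shift.py '[[0,0,0,0,-0.003,-0.002,0.1],[0,0,0,0,-0.007,-0.0035,0.1],[0,0,0,0,-0.0115,-0.005,0.1],[0,0,0,0,-0.0154,-0.0065,0.1],[0,0,0,0,-0.0193,-0.008,0.1],[0,0,0,0,-0.0232,-0.0091,0.1],[0,0,0,0,-0.0272,-0.0103,0.1],[0,0,0,0,-0.0311,-0.0114,0.1],[0,0,0,0,-0.0351,-0.0124,0.1],[0,0,0,0,-0.0391,-0.0134,0.1],[0,0,0,0,-0.0431,-0.0142,0.1],[0,0,0,0,-0.0471,-0.015,0.1],[0,0,0,0,-0.0505,-0.0158,0.1],[0,0,0,0,-0.0535,-0.0164,0.1],[0,0,0,0,-0.0565,-0.0167,0.1],[0,0,0,0,-0.0565,-0.0167,0.1]]'
python3 - <<'E'
from cell import r
from h import *
import cv2
s=r.sense();print(s["tool_pos"],s["ft_force"].round(1))
c=r.camera("top");d=r.camera("scene")
b=cas(np.r_[p0[:3],.06],[.02,0,.245]);print(b,rows(r,[b-[0,0,.013]]))
f=cas(np.r_[p0[:3],.06],foot(1.75));print(proj(c,f),proj(d,f))
a=cv2.resize(c["image"][130:225,165:265],None,fx=4,fy=4,interpolation=2);e=cv2.resize(d["image"][165:260,255:355],None,fx=4,fy=4,interpolation=2)
cv2.imwrite("pics/h6.png",np.hstack([a,e]))
w=p0[2];e=np.array([np.cos(w),np.sin(w)])
# post lean from depth (scene): points of left post region
for n,A in(("S",pts(d)),("T",pts(c))):
    P=A.reshape(-1,3);q=P[:,:2]-p0[:2];x=q@e;y=q@np.array([-e[1],e[0]])
    for Y in(.125,-.125):
        k=(np.abs(y-Y)<.007)&(P[:,2]>.09)&(P[:,2]<.27)&(np.abs(x)<.07);
        if k.sum()>20:print(n,Y,k.sum(),np.polyfit(P[k,2],x[k],1),[(round(z,2),np.median(x[k&(abs(P[:,2]-z)<.02)]).round(4)) for z in(.12,.16,.2,.24)])
E
```

```text
clock: 9.7
tool_pos: [0.5399, 0.1249, 0.2684]
orientation: [-2.424, -1.999, 0.0]
ft_force: [0.9, 1.1, 0.4]
gripper_width: 0.167
grip_force: 12.0
[0.5399     0.12492561 0.26838171] [0.9 1.1 0.4]
[0.54003155 0.12545506 0.27835985] [[ 0.0005455  -0.00044145  0.00293527]]
[185.98522536 207.05357255] [337.57964829 244.27690409]
S 0.125 202 [0.10051563 0.016381  ] [(0.12, np.float64(0.0333)), (0.16, np.float64(0.036)), (0.2, np.float64(0.0379)), (0.24, np.float64(0.04))]
S -0.125 160 [0.06023554 0.0250455 ] [(0.12, np.float64(0.0327)), (0.16, np.float64(0.0354)), (0.2, np.float64(0.0388)), (0.24, np.float64(0.0404))]
T 0.125 79 [ 0.26737034 -0.03582433] [(0.12, np.float64(-0.0022)), (0.16, np.float64(0.0187)), (0.2, np.float64(0.0209)), (0.24, np.float64(0.0232))]
T -0.125 23 [0.05581392 0.01036345] [(0.12, np.float64(nan)), (0.16, np.float64(0.0199)), (0.2, np.float64(0.0216)), (0.24, np.float64(0.024))]
  return _methods._mean(a, axis=axis, dtype=dtype,
  ret = ret.dtype.type(ret / rcount)
```

View pics/h6.png

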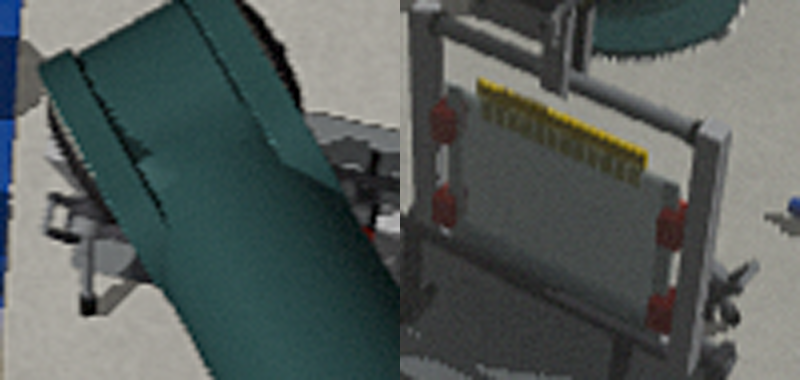

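Lean is about 0.057 rad. The bar is held at (570,75) in the right panel, and the stand is down at (88,303) in the left. I creep up while watching the force.

```bash
python3 shift.py '[[0,0,0,0,-0.002,-0.0002,0.1],[0,0,0,0,-0.004,-0.0004,0.1],[0,0,0,0,-0.006,-0.0006,0.1],[0,0,0,0,-0.008,-0.0008,0.1],[0,0,0,0,-0.0095,-0.001,0.1],[0,0,0,0,-0.011,-0.001,0.1],[0,0,0,0,-0.011,-0.001,0.1],[0,0,0,0,-0.011,-0.001,0.1]]'
cat > m.py <<'E'
from cell import r
from h import *
d=r.camera("scene");c=r.camera("top");s=r.sense();print(s["tool_pos"].round(4),s["ft_force"].round(1),s["wrist_torque"].round(2))
w=p0[2];e=np.array([np.cos(w),np.sin(w)])
print("tool caster x",(s["tool_pos"][:2]-p0[:2])@e)
for n,A in(("S",pts(d)),("T",pts(c))):
    P=A.reshape(-1,3);q=P[:,:2]-p0[:2];x=q@e;y=q@np.array([-e[1],e[0]])
    for Y in(.125,-.125):
        k=(np.abs(y-Y)<.007)&(P[:,2]>.10)&(P[:,2]<.26)&(np.abs(x)<.07)
        for _ in range(3):
            if k.sum()<15:break
            f=np.polyfit(P[k,2],x[k],1);k=k&(np.abs(np.polyval(f,P[:,2])-x)<.004)
        if k.sum()>15:print(n,Y,k.sum(),f.round(4),np.polyval(f,.2).round(4))
E
python3 m.py
```

```text
clock: 10.47
tool_pos: [0.5297, 0.1269, 0.2695]
orientation: [-2.424, -1.998, -0.0]
ft_force: [2.3, 0.7, 2.3]
gripper_width: 0.164
grip_force: 12.0
[0.5298 0.1269 0.2694] [1.4 0.5 2.7] [ 0.02 -0.54  0.04]
tool caster x 0.0242992746274935
S 0.125 122 [0.0359 0.0235] 0.0307
S -0.125 129 [0.0096 0.0287] 0.0307
T -0.125 21 [0.0139 0.0118] 0.0146
```

```bash
for i in 1 2; do python3 shift.py '[[0,0,0,0,-0.001,-0.0001,0.1],[0,0,0,0,-0.002,-0.0001,0.1],[0,0,0,0,-0.002,-0.0001,0.1],[0,0,0,0,-0.002,-0.0001,0.1]]' | grep -E "tool|force"; python3 -c "
from cell import r;print(r.sense()['ft_force'].round(1),r.sense()['wrist_torque'].round(2))"; done; python3 m.py
```

```text
tool_pos: [0.5277, 0.1273, 0.2696]
ft_force: [1.4, -0.7, 5.0]
grip_force: 12.0
[ 1.4 -0.7  5. ] [-0.   -0.62  0.01]
tool_pos: [0.5257, 0.1277, 0.2696]
ft_force: [1.6, -0.3, 5.8]
grip_force: 12.0
[ 1.6 -0.3  5.8] [-0.05 -0.56  0.03]
[0.5257 0.1277 0.2696] [ 1.2 -0.3  5.4] [ 0.02 -0.59 -0.02]
tool caster x 0.020153589034485896
S 0.125 123 [0.0121 0.0256] 0.028
S -0.125 138 [0.0009 0.0279] 0.0281
T -0.125 16 [-0.0031  0.0125] 0.0118
```

```bash
for i in 1 2 3; do python3 shift.py '[[0,0,0,0,-0.0005,-0.0003,0.1],[0,0,0,0,-0.001,-0.0003,0.1],[0,0,0,0,-0.001,-0.0003,0.1],[0,0,0,0,-0.001,-0.0003,0.1]]' | grep -E "tool|ft_force"; done; python3 m.py
```

```text
tool_pos: [0.5246, 0.1278, 0.2697]
ft_force: [1.6, 0.2, 1.1]
tool_pos: [0.5236, 0.1281, 0.2699]
ft_force: [1.6, 1.9, -3.0]
tool_pos: [0.5225, 0.1282, 0.2702]
ft_force: [0.2, 2.3, -9.2]
[0.5226 0.1282 0.2701] [  1.    2.6 -10.6] [ 0.74 -0.44  0.04]
tool caster x 0.01697385880315394
S 0.125 125 [0.0003 0.0256] 0.0257
S -0.125 136 [-0.0183  0.0298] 0.0261
```

```bash
python3 shift.py '[[0,0,0,0,0,0.0008,0.1],[0,0,0,0,0,0.0008,0.1]]' | grep -E "tool|ft_force";for i in 1 2; do python3 shift.py '[[0,0,0,0,-0.0005,0,0.1],[0,0,0,0,-0.001,0,0.1],[0,0,0,0,-0.001,0,0.1],[0,0,0,0,-0.001,0,0.1]]' | grep -E "clock|tool|ft_force"; done; python3 m.py
```

```text
tool_pos: [0.5232, 0.1281, 0.27]
ft_force: [1.2, 1.4, -0.5]
clock: 12.93
tool_pos: [0.5221, 0.1283, 0.27]
ft_force: [2.3, -0.3, 5.0]
clock: 13.27
tool_pos: [0.5213, 0.1285, 0.2701]
ft_force: [3.0, -0.5, 6.1]
[0.5214 0.1285 0.2701] [ 3.8 -0.1  6. ] [-0.25 -0.91  0.03]
tool caster x 0.01574039958829309
S 0.125 117 [-0.0062  0.0259] 0.0246
S -0.125 137 [-0.0176  0.0286] 0.0251
T 0.125 17 [ 0.1913 -0.0407] -0.0024
```

The force along x rises from 1 to 3.8 N as the motion stalls, so the foot has landed at about -0.014 rad. I ease back 1.5 mm to take off the load, settle, check and hand in.

```bash
python3 shift.py '[[0,0,0,0,0.0008,0,0.1],[0,0,0,0,0.0015,0.0002,0.1],[0,0,0,0,0.0015,0.0002,0.1],[0,0,0,0,0.0015,0.0002,0.1],[0,0,0,0,0.0015,0.0002,0.1],[0,0,0,0,0.0015,0.0002,0.1],[0,0,0,0,0.0015,0.0002,0.1],[0,0,0,0,0.0015,0.0002,0.1]]'; python3 m.py
python3 - <<'E'
from cell import r
from h import *
import cv2
c=r.camera("top");d=r.camera("scene")
f=cas(np.r_[p0[:3],-.008],[foot(1.75),foot(0)]);print(proj(c,f))
a=cv2.resize(c["image"][130:225,165:265],None,fx=4,fy=4,interpolation=2);e=cv2.resize(d["image"][165:260,255:355],None,fx=4,fy=4,interpolation=2)
cv2.imwrite("pics/h7.png",np.hstack([a,e]))
E
```

```text
clock: 14.03
tool_pos: [0.5227, 0.1283, 0.27]
orientation: [2.424, 1.998, 0.001]
ft_force: [0.8, -0.8, 8.4]
gripper_width: 0.167
grip_force: 12.0
[0.5227 0.1282 0.27  ] [ 2.7 -1.3  7.6] [-0.29 -0.46  0.01]
tool caster x 0.017120358582193
S 0.125 123 [0.003  0.0251] 0.0256
S -0.125 139 [-0.015   0.0292] 0.0262
T 0.125 17 [ 0.4438 -0.0699] 0.0189
[[186.31284702 206.68115878]
 [209.58456506 211.44422317]]
```

View pics/h7.png

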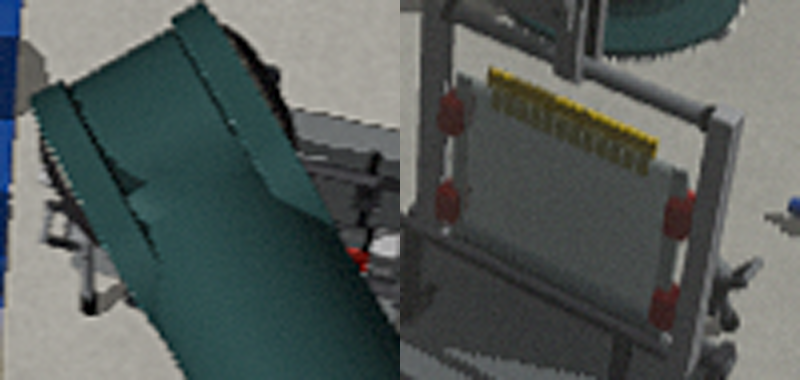

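The cassette is upright and the bar is pinched at (570,70). The kickstand is out, with its foot at (90,303) meeting its shadow at the bench.

```bash
python3 -c "
from cell import r;print(r.hand_in())"
```

```text
the job is handed in; nothing more can be done
None
```

I handed the job in at about 14 s: the kickstand snapped fully out while the cassette was still leaning, then I raised the cassette to within about 0.01 rad of upright, with the foot under 1 mm off the bench and the gripper still holding the bar; the hand-in gave no verdict.

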